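# Clamp a bezel ring in the bonding jig and hold it pressed

## Task

Slip the tall, narrow bezel ring over the lens barrel in the bonding jig, easing it right down onto the barrel's shoulder before you let it go, then swing the jig's lid shut on it. Take the pin with the round knob from its stand and push it through the lid's hole into the lug below until its collar sits on the lid. Finish still holding the pin by its knob and bearing down on it with about 15 N, so that the lid stays pressed shut on the ring while the adhesive grabs; leave everything else on the table where it is.

Things in the scene. Friction and masses are not known exactly. Their poses are not given: they have to be found in the camera images.
- jig: Bonding jig, fixed: steel base plate 140 (x) x 240 (y) x 10 mm, on it an aluminium lower half 90 mm wide, top at 30 mm, the black lens barrel in the middle, a lug column (44 x 40 mm, top at 53 mm) at its -y end and the lid's hinge at its +y end. Origin: centre of the plate's underside, below the barrel; y points from lug to hinge, x along the hinge, z up.
- barrel_shoulder (a point): Point on the barrel's vertical axis at the height of its shoulder (46 mm across), 34 mm above the table, where the ring's lower rim sits. Above it stands the spigot the ring goes over: 34 mm diameter, 14 mm tall, top edge chamfered 2.5 mm, glass lens on top. Ring fully down: ring_center is 9 mm above this point. Axes as the jig's.
- jig_hinge (a point): Middle of the lid's hinge axis: in the jig's frame at y = +85 mm, 61 mm above the table. The axis runs along the jig's x. Hinge cheeks reach to 71 mm high and 45 mm either side.
- lid (a joint): Lid angle, rad: 0 = shut (level, its pad resting on a seated ring; firmly pressed down to -0.018), positive = open, 1.57 upright, stop at 1.9; it starts at 1.5 to 1.85. The hinge is stiff (0.4 N m of friction, more than the lid's weight can turn): the lid stays wherever it is left, and closes under about 3 to 5 N of push on its outer face near its free end.
- lid_pad (a point): Centre of the lid's underside face that presses: a rubber pad 44 mm across, 4 mm thick, 85 mm from the hinge axis. The lid is a bare aluminium plate 64 mm wide, 10 mm thick, mid-plane through the hinge axis, 0.35 kg, reaching 180 mm from the axis, with a lift tab (34 mm wide, 6 mm thick) on to 203 mm. Shut, it points to the jig's -y. z is the outward normal.
- lid_hole (a point): Mouth of the lid's hole on its outer face (the top when shut), 160 mm from the hinge axis, 20 mm from the plate's end: 13 mm diameter, through the 10 mm plate. Its z axis is the lid's outward normal, up when shut; with the lid shut it lies straight above lug_hole, 13 mm higher, 66 mm above the table.
- lug_hole (a point): Mouth of the hole in the lug column's top, 53 mm above the table, at y = -75 mm in the jig's frame: 13 mm diameter, 43 mm deep, vertical. Axes as the jig's.
- ring_center (a point): The bezel ring to be bonded: black, 46 mm outside diameter, 36.5 mm bore, 18 mm tall, lying flat on the table; this point is its centre, half-way up (9 mm above its underside); z is its axis. 25 to 50 g. The wide ring lies about 130 mm from it, in line across the table; the two swap places from start to start.
- pin_knob (a point): Centre of the round knob of the locating pin, where to grip: dark steel cylinder 24 mm diameter, 27 mm tall (13.5 mm below to 13.5 mm above this point). Under it a collar 28 mm diameter, 3 mm thick, then the shank. The pin (60 to 105 g) stands upright in the stand, knob centre 71.5 mm above the table; lift it 52 mm to clear the stand. z is its axis, up.
- pin_collar (a point): Point on the pin's axis at the underside of its collar, 16.5 mm below pin_knob and 48 mm above pin_tip; it comes to rest on the lid's top face when the pin is home.
- pin_tip (a point): Lower end of the pin's shank, on its axis: steel shank 10 mm diameter, 48 mm long under the collar, its last 9 mm tapering to 4 mm diameter. Home, it is about 35 mm below lug_hole.
- stand: White plastic pin stand, 56 (x) x 130 (y) x 55 mm tall, fixed; two blind holes 13 mm diameter at y = +33 and -33 mm hold the two pins, which swap places from start to start. Origin: centre of its underside.
- t_pin: A pin of another jig, with a T-bar handle 50 mm long (along x) and 12 mm thick, in the other hole of the stand, its top 80 mm above the table. Origin at its lower tip. Leave it there.
- wide_ring: A wider, flatter black ring of another model, 60 mm outside, 48 mm bore, 9 mm tall, flat on the table. Origin: centre of its underside. Leave it.
- lens_tube: Black lens tube with a glass face, 50 mm diameter, 56 mm tall, upright, left of the jig. Origin: centre of its underside. Leave it.
- lens_tube2: A second such lens tube, at the right, beyond the rings. Leave it.
- syringe: Empty clear dispensing syringe lying on the table, 116 mm long, 22 mm diameter, left and far side. Leave it.
- driver: Black-handled screwdriver, 170 mm long, lying at the right. Leave it.
- solvent: White plastic solvent bottle, 52 mm diameter, 120 mm tall, at the right far side. Leave it.
- glue_pot: White closed adhesive jar with a black cap, 60 mm diameter, 55 mm tall, at the left near side. Leave it.
Mind the look-alikes: they are no part of the job. Leave any yellow look-alike of the part that bears ring_center alone.

How it is judged:
By the outcome, as a careful person would: the job done as asked, in the order asked, and still so for the second after the job is handed in, while the arm keeps its last pose, push and grip.
It also fails if it takes over 72 s, if anything falls off the work surface, if the arm or the gripper's body presses on something with over 40 N, if the wrist force passes 120 N, or if a joint passes its speed limit or range.

## Robot

A 7-joint arm with a two-finger parallel gripper is mounted at the origin on the work surface. World frame = base frame: x ahead of the robot, y to its left, z up, the work surface at z = 0. Lengths are in m, angles in rad, forces in N, time in s.
With the tool pointing down it reaches from about 0.4 to 0.85 m from the base axis. Payload 10.4 kg.
Tool frame: the origin (TCP) lies at the very end of the fingers, on their centre line; the grasp point (between the pads) lies 19 mm behind it (manip.grip_point_offset is the distance from the TCP to the grasp point, in m); z points along the fingers, y is the line along which they close (so a half turn about z gives the same grasp; the last joint's range is limited). The gripper opens to 85 mm and grips with 20 to 120 N. Pads are 22 mm wide; open, the fingers measure 114 mm over their backs; the gripper's body (76 mm by 85 mm) begins 54 mm behind the grasp point. The pads swing forward as they close: fully open they stand 13 mm farther back than shut.
Start: joints at [1.149, 0.332, -0.065, 1.46, 0.022, 1.35, -0.088], TCP at [0.243, -0.576, 0.231] pointing down, gripper open.
Joint ranges: [-2.6, 2.6], [-0.5, 2.12], [-1.47, 1.34], [0.16, 2.42], [-1.27, 4.41], [0.06, 2.06], [-2.6, 2.6]. Speed limits (rad/s): [2.22, 2.22, 2.79, 2.79, 3.14, 3.14, 3.14].

## Interface

Orientations are given as a unit quaternion [x, y, z, w].
In Python, from workcell import manip gives the robot as it stands. The module is installed in compiled form; this text tells all that it offers.
- The arm moves only by the shell command python3 -m inch 'ROWS' [OPENING] [FORCE]. ROWS is JSON, a list of rows, each a list of 2 entries, a list of its own where there are three numbers: the shift along the tool's x, y, z each as a share of 0.08 m, from -1 to 1, then the turn, a rotation vector about the tool's x, y, z each as a share of 45 degrees, from -1 to 1. A call has exactly 10 rows; each row is the pose to reach, as a shift and turn from the pose commanded when the call began, along the tool's axes at that moment; what a row does not reach only later rows make up. A row lasts 1/10 s, in which the tool goes at most 50 mm and 8.59 degrees, less where a joint would pass 70% of its speed; a pose out of reach is approached as far as the arm can. A call with a number of a shift or a turn outside -1 to 1 is refused whole. A call with a gripper value outside its range is refused whole. OPENING is the opening, from 0 (shut) to 1 (fully open), set as the call begins (- or left out, the last holds). The fingers move at their own pace and stop on an object; FORCE is the grip in N (left out, the last holds). Time passes only in rows, so rows that repeat a pose let the fingers close, or fill a call up. It gives the time, the measured TCP pose, the force, the opening and the grip force at its end, in the units of the state.
- manip.get_obs(): the state, without advancing time (a new reading comes with each control period).
- manip.camera(name): name is "scene" or "top"; returns the picture (420x560x3 uint8, red, green, blue); there is no depth.
- manip.camera_params(name): a dict with "fov_y" (degrees; the focal length in pixels is half the picture's height over the tangent of half this angle, whatever the lens; pixels are square), "cx", "cy" (the principal point, pixels), "camera_from_world" (4x4, takes a point from world to camera coordinates). Camera axes: x right, y up, looking along -z (the intrinsics and any distortion apply to the point x, -y, -z); pixel columns grow to the right and rows downward; lengths in m; the calibration is good to about 2 mm. A picture is of the moment at which its call begins. camera_params takes no time and is no camera call.
- manip.hand_in(): hands the job in; it is judged then, once.
The state is a dict: "clock": time; "joint_pos": joint angles; "joint_velocities": joint speeds; "tau": joint torques, N m; "position": TCP position; "ee_rot": TCP orientation; "ft_force": force on the tool from outside, world axes, zero at the start; "torque": the same for the moment, N m; "grip_width": opening from 0.0 (shut) to 1.0 (fully open); "grasp_force": force on a finger pad.
Only numpy, scipy, OpenCV 4.12 (cv2) and the standard library are available. Lean on these libraries where they do the work, as an engineer would, in place of code of your own. Each camera call takes 0.05 s, during which the arm holds its last target. There are 200 camera calls.

## Working session

There is one attempt and no reset: what is moved stays moved. The work goes in short steps, Python scripts to look and compute and a shell command to move; the robot and the scene stay as the last step left them, time stands still between calls to the robot, and variables do not carry over. Pictures are saved under pics/ and viewed, at most 10 in all, crops included, and the job is handed in when it is done.

```bash
mkdir -p pics; ls
python3 - <<'E'
from workcell import manip
import cv2,numpy as np
np.set_printoptions(precision=4,suppress=True)
for n in ("scene","top"):
    im=manip.camera(n); cv2.imwrite(f"pics/{n}0.png",cv2.cvtColor(im,cv2.COLOR_RGB2BGR))
    print(manip.camera_params(n))
print(manip.get_obs(), manip.grip_point_offset)
E
```

```text
pics
{'fov_y': 55.60551975246508, 'cx': 281.932073596395, 'cy': 208.99122024790975, 'camera_from_world': array([[ 0.7321,  0.6812,  0.0041, -0.3256],
       [-0.486 ,  0.5181,  0.7039,  0.2048],
       [ 0.4774, -0.5173,  0.7103, -1.4147],
       [ 0.    ,  0.    ,  0.    ,  1.    ]])}
{'fov_y': 47.78261373599235, 'cx': 283.93484791836596, 'cy': 209.93985392420106, 'camera_from_world': array([[ 0.0088, -1.    , -0.0014, -0.027 ],
       [ 0.9784,  0.0084,  0.2067, -0.5148],
       [-0.2067, -0.0032,  0.9784, -1.2773],
       [ 0.    ,  0.    ,  0.    ,  1.    ]])}
{'clock': 0.1, 'joint_pos': array([ 1.1494,  0.3328, -0.0647,  1.4608,  0.0216,  1.3499, -0.0885]), 'joint_velocities': array([-0.0003, -0.0028, -0.0001, -0.0019,  0.0011, -0.0012, -0.001 ]), 'tau': array([  0.0017, -62.6743,   0.0493, -39.2432,   0.0164,   0.007 ,
         0.    ]), 'position': array([ 0.2426, -0.5756,  0.2306]), 'ee_rot': array([ 0.9802,  0.1981, -0.0002, -0.0006]), 'ft_force': array([-0.7022,  0.2998, -0.1939]), 'torque': array([ 0.0371, -0.0464, -0.0405]), 'grasp_force': 0.0, 'grip_width': 1.0012298126075532} 0.0187
```

View pics/scene0.png

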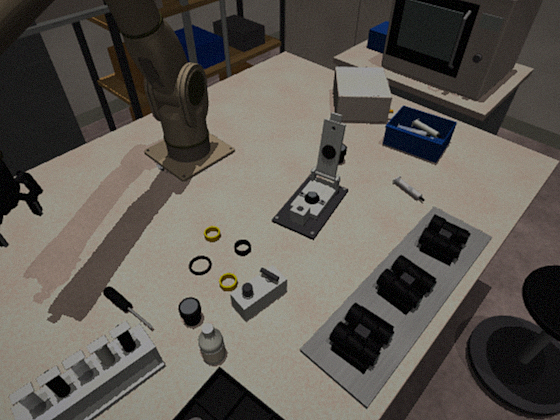

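View pics/top0.png

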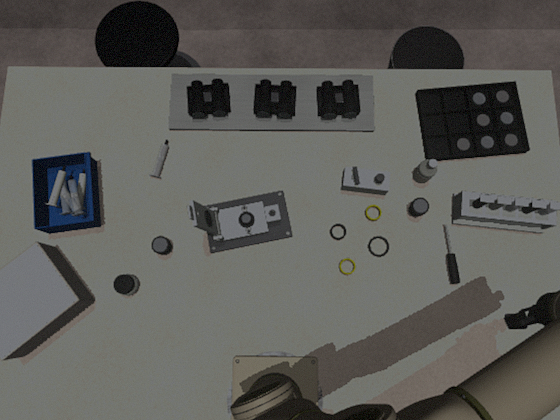

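The top view shows the jig at about (247,220), with its hinge on the left and lug on the right. The two black rings are at (338,232), small, and (378,246), wide. There are yellow look-alikes at (373,213) and (347,267), and the stand is at (366,180). The small black ring fits ring_center, and the round dark knob at about (379,178) fits the pin. I'll confirm both in enlarged crops.

```bash
cat > h.py <<'E'
from workcell import manip
import cv2,numpy as np
np.set_printoptions(precision=4,suppress=True)
P={n:manip.camera_params(n) for n in("scene","top")}
def proj(n,p):
    q=P[n];T=q["camera_from_world"];c=T[:3,:3]@np.asarray(p,float)+T[:3,3]
    f=210/np.tan(np.radians(q["fov_y"]/2))
    return np.array([q["cx"]+f*c[0]/-c[2],q["cy"]-f*c[1]/-c[2]])
def ray(n,uv):
    q=P[n];T=q["camera_from_world"];f=210/np.tan(np.radians(q["fov_y"]/2))
    d=T[:3,:3].T@np.array([(uv[0]-q["cx"])/f,-(uv[1]-q["cy"])/f,-1]);return -T[:3,:3].T@T[:3,3],d
def at(n,uv,z):
    o,d=ray(n,uv);return o+d*(z-o[2])/d[2]
def crop(n,src,box,k,out):
    im=cv2.imread(src) if src else cv2.cvtColor(manip.camera(n),cv2.COLOR_RGB2BGR)
    x,y,w,h=box;c=cv2.resize(im[y:y+h,x:x+w],None,fx=k,fy=k,interpolation=cv2.INTER_CUBIC)
    c=np.clip(255*(c/255.)**.6,0,255).astype(np.uint8)
    for i in range(0,w,20): cv2.putText(c,str(x+i),(i*k,8),0,.3,(0,0,255));cv2.line(c,(i*k,8),(i*k,14),(0,0,255))
    for i in range(0,h,20): cv2.putText(c,str(y+i),(0,i*k+3),0,.3,(0,0,255));cv2.line(c,(22,i*k),(28,i*k),(0,0,255))
    cv2.imwrite(out,c)
E
python3 -c "
from h import *
crop('top','pics/top0.png',(185,155,215,120),3,'pics/t1.png') if 0 else crop('top','pics/top0.png',(185,155,200,120),4,'pics/t1.png')
crop('scene','pics/scene0.png',(185,110,180,140),4,'pics/s1.png')
"
```

```text
(no output)
```

View pics/t1.png

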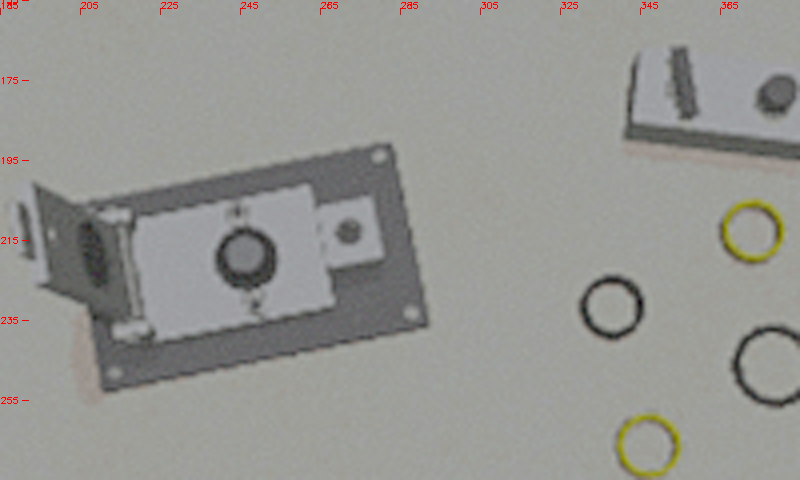

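```bash
python3 -c "
from h import *
crop('scene','pics/scene0.png',(190,110,170,150),4,'pics/s1.png')"
```

```text
(no output)
```

View pics/s1.png

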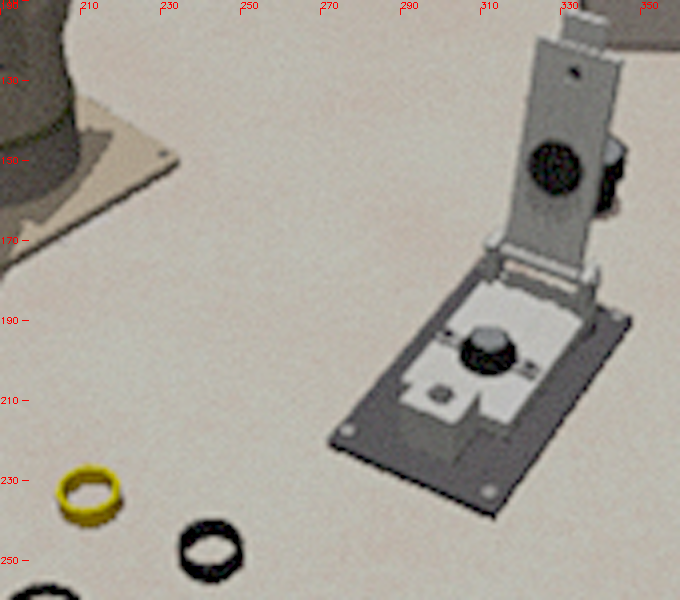

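The crops settle it. The tall black ring is at top (337.6,231.4) and scene (242,247), and its wall is clearly tall. The wide ring is at top (378,246). Lens at top (246,219), lug hole at top (271.6,212.6), and the lid stands open by the hinge. Next I'll fit the jig and measure the ring and pin.

```bash
cat >> h.py <<'E'
t=lambda X,Y:(185+X/4-.4,155+Y/4-.4)
s=lambda X,Y:(190+X/4-.4,110+Y/4-.4)
E
python3 - <<'E'
from h import *
from scipy.optimize import least_squares
obs=[("top",t(390,143),(None,"A",.010)),]
pts=[("top",t(392,143),(.07,-.12,.01)),("top",t(428,323),(-.07,-.12,.01)),("top",t(104,391),(-.07,.12,.005)),
("top",t(348,232),(0,-.075,.053)),("top",t(246,257),(0,0,.048)),
("scene",s(332,440),(-.07,-.12,.008)),("scene",s(493,516),(.07,-.12,.008)),("scene",s(631,320),(.07,.12,.008)),
("scene",s(490,340),(0,0,.048)),("scene",s(441,394),(0,-.075,.053))]
def W(v,p):
    c,s_=np.cos(v[2]),np.sin(v[2]);return (v[0]+c*p[0]-s_*p[1],v[1]+s_*p[0]+c*p[1],p[2])
def res(v): return np.concatenate([proj(n,W(v,p))-np.array(uv) for n,uv,p in pts])
x0=at("top",pts[4][1],.048)
r=least_squares(res,[x0[0],x0[1],.15],loss="soft_l1")
print("jig",r.x,"deg",np.degrees(r.x[2]));print(res(r.x).reshape(-1,2))
for i in(3,4,8,9): print(pts[i][0],at(pts[i][0],pts[i][1],pts[i][2][2]),W(r.x,pts[i][2]))
# ring: fit
for n,c,w in(("top",(337,231),13),("scene",(242,247),13)):
    im=cv2.imread(f"pics/{n}0.png");g=im[c[1]-w:c[1]+w,c[0]-w:c[0]+w].max(2)
    m=(g<.6*np.median(g)).astype(np.uint8); cs,_=cv2.findContours(m,cv2.RETR_EXTERNAL,cv2.CHAIN_APPROX_NONE)
    k=max(cs,key=cv2.contourArea); h=cv2.convexHull(k); M=cv2.moments(h); ctr=np.array([M["m10"]/M["m00"]+c[0]-w,M["m01"]/M["m00"]+c[1]-w])
    print("ring",n,ctr,cv2.boundingRect(k),at(n,ctr,.009))
# stand crops
a=cv2.imread("pics/top0.png")[160:200,335:395];b=cv2.imread("pics/scene0.png")[260:325,225:295]
A=cv2.resize(a,None,fx=6,fy=6,interpolation=2);B=cv2.resize(b,None,fx=6,fy=6,interpolation=2)
o=np.zeros((400,790,3),np.uint8);o[:240,:360]=A;o[:390,365:785]=B
cv2.imwrite("pics/st.png",np.clip(255*(o/255.)**.6,0,255).astype(np.uint8))
E
```

```text
jig [0.4907 0.0841 0.2086] deg 11.94912369715272
[[ 0.2785 -0.3658]
 [ 0.9396  1.0228]
 [-0.3224  0.7951]
 [ 0.44    0.3874]
 [-0.2034 -0.3105]
 [-1.1393  0.1385]
 [ 0.797  -0.0571]
 [ 1.5409 -0.3219]
 [ 0.3469 -0.2288]
 [ 0.4336  0.3191]]
top [0.5073 0.012  0.053 ] (np.float64(0.5062005273033154), np.float64(0.010765380933005067), 0.053)
top [0.4898 0.0835 0.048 ] (np.float64(0.49067229825299297), np.float64(0.08414026834389464), 0.048)
scene [0.4906 0.0827 0.048 ] (np.float64(0.49067229825299297), np.float64(0.08414026834389464), 0.048)
scene [0.5044 0.0109 0.053 ] (np.float64(0.5062005273033154), np.float64(0.010765380933005067), 0.053)
ring top [337.5628 231.3807] (6, 6, 16, 16) [ 0.4628 -0.1772  0.009 ]
ring scene [242.1759 247.3632] (5, 6, 17, 16) [ 0.4613 -0.1785  0.009 ]
```

View pics/st.png

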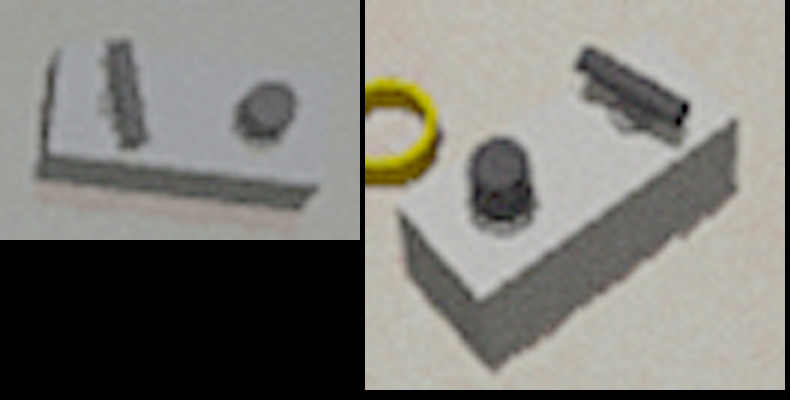

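The stand crop shows the round-knob pin on the right, top disc centre at top ≈ (379.8,176.9) and scene ≈ (246.9,286.3). The T-bar pin is on the left. Next come the knob position, the lid angle and the first move.

```bash
cat >> h.py <<'E'
from scipy.spatial.transform import Rotation as R
J=np.array([.4905,.0838]);JY=.2086
def jig(x,y,z):
    c,s_=np.cos(JY),np.sin(JY);return np.array([J[0]+c*x-s_*y,J[1]+s_*x+c*y,z])
def go(p,yaw=JY,level=True):
    "shares of shift and turn to bring TCP to world p, tool down, tool x at yaw"
    o=manip.get_obs();r=R.from_quat(o["ee_rot"]);tgt=R.from_matrix(np.array([[np.cos(yaw),np.sin(yaw),0],[np.sin(yaw),-np.cos(yaw),0],[0,0,-1]]))
    print("t",round(o["clock"],2),"at",o["position"],"shift",r.inv().apply(np.asarray(p)-o["position"])/.08,"turn",(r.inv()*tgt).as_rotvec()/np.radians(45),"F",o["ft_force"],"w",o["grip_width"])
E
python3 - <<'E'
from h import *
print("knob",at("top",(379.8,176.9),.085),at("scene",(246.9,286.3),.085))
print("tube",at("top",(162,242),.056))
# lid end: ray hits jig plane x=0 
for n,uv in(("top",t(14,230)),("scene",s(586,14))):
    o,d=ray(n,uv);ex=np.array([np.cos(JY),np.sin(JY),0]);k=-((o[:2]-J)@ex[:2])/(d@ex);q=o+k*d
    y=(q[:2]-J)@np.array([-np.sin(JY),np.cos(JY)]);print(n,q,"jig y",y,"ang",np.arctan2(q[2]-.061,.085-y),"r",np.hypot(q[2]-.061,.085-y))
go([.462,-.178,.10])
E
```

```text
knob [ 0.6046 -0.2883  0.085 ] [ 0.6028 -0.2889  0.085 ]
tube [0.4211 0.3137 0.056 ]
top [0.4651 0.2038 0.2564] jig y 0.12267579173031767 ang 1.7613133817610782 r 0.1989568792808376
scene [0.467  0.1948 0.2657] jig y 0.11349598292034435 ang 1.7091135207418673 r 0.20667747683586685
t 0.1 at [ 0.2426 -0.5756  0.2306] shift [ 4.4582 -3.5132  1.6366] turn [-0.0016  0.0003  0.2422] F [-0.7022  0.2998 -0.1939] w 1.0012298126075532
```

```bash
python3 -m inch '[[[0.1,-0.08,0],[0,0,0.04]],[[0.2,-0.16,0],[0,0,0.08]],[[0.35,-0.28,0],[0,0,0.12]],[[0.5,-0.4,0],[0,0,0.16]],[[0.65,-0.52,0],[0,0,0.2]],[[0.8,-0.64,0],[0,0,0.242]],[[0.92,-0.74,0],[0,0,0.242]],[[1,-0.8,0],[0,0,0.242]],[[1,-0.8,0],[0,0,0.242]],[[1,-0.8,0],[0,0,0.242]]]' 0.8 40
python3 -c "
from h import *
go([.462,-.178,.10])"
```

```text
clock: 1.1
position: [0.2912, -0.4863, 0.2313]
ee_rot: [0.995, 0.104, -0.0, 0.0]
ft_force: [-0.0, 0.1, 0.0]
grip_width: 0.803
grasp_force: 0.0
t 1.1 at [ 0.2912 -0.4863  0.2313] shift [ 2.8876 -3.328   1.6398] turn [0.0003 0.0003 0.0003] F [-0.0229  0.1137  0.0088] w 0.8025321651421446
```

```bash
python3 -m inch '[[[0.1,-0.11,0],[0,0,0]],[[0.3,-0.33,0],[0,0,0]],[[0.5,-0.55,0],[0,0,0]],[[0.7,-0.8,0],[0,0,0]],[[0.85,-0.97,0],[0,0,0]],[[0.87,-1,0],[0,0,0]],[[0.87,-1,0],[0,0,0]],[[0.87,-1,0],[0,0,0]],[[0.87,-1,0],[0,0,0]],[[0.87,-1,0],[0,0,0]]]' >/dev/null
python3 -m inch '[[[0.1,-0.11,0.05],[0,0,0]],[[0.3,-0.33,0.15],[0,0,0]],[[0.5,-0.55,0.25],[0,0,0]],[[0.7,-0.8,0.35],[0,0,0]],[[0.85,-0.97,0.45],[0,0,0]],[[0.87,-1,0.5],[0,0,0]],[[0.87,-1,0.5],[0,0,0]],[[0.87,-1,0.5],[0,0,0]],[[0.87,-1,0.5],[0,0,0]],[[0.87,-1,0.5],[0,0,0]]]' >/dev/null
python3 -m inch '[[[0.1,-0.11,0.05],[0,0,0]],[[0.3,-0.33,0.15],[0,0,0]],[[0.5,-0.55,0.25],[0,0,0]],[[0.7,-0.8,0.35],[0,0,0]],[[0.85,-0.97,0.45],[0,0,0]],[[0.87,-1,0.5],[0,0,0]],[[0.87,-1,0.5],[0,0,0]],[[0.87,-1,0.5],[0,0,0]],[[0.87,-1,0.5],[0,0,0]],[[0.87,-1,0.5],[0,0,0]]]'
python3 -c "
from h import *
go([.462,-.178,.05])"
```

```text
clock: 4.1
position: [0.446, -0.2086, 0.1516]
ee_rot: [0.995, 0.104, 0.0, 0.0]
ft_force: [0.7, 0.4, 0.7]
grip_width: 0.802
grasp_force: 0.0
t 4.1 at [ 0.446  -0.2086  0.1516] shift [ 0.2747 -0.3341  1.2704] turn [ 0.0007 -0.0005 -0.0015] F [0.7011 0.3544 0.7396] w 0.8016091543342337
```

```bash
python3 -m inch '[[[0.1,-0.12,0.1],[0,0,0]],[[0.2,-0.24,0.25],[0,0,0]],[[0.275,-0.334,0.45],[0,0,0]],[[0.275,-0.334,0.65],[0,0,0]],[[0.275,-0.334,0.85],[0,0,0]],[[0.275,-0.334,1],[0,0,0]],[[0.275,-0.334,1],[0,0,0]],[[0.275,-0.334,1],[0,0,0]],[[0.275,-0.334,1],[0,0,0]],[[0.275,-0.334,1],[0,0,0]]]' 
python3 -m inch '[[[0,0,0.1],[0,0,0]],[[0,0,0.25],[0,0,0]],[[0,0,0.4],[0,0,0]],[[0,0,0.55],[0,0,0]],[[0,0,0.7],[0,0,0]],[[0,0,0.8],[0,0,0]],[[0,0,0.86],[0,0,0]],[[0,0,0.86],[0,0,0]],[[0,0,0.86],[0,0,0]],[[0,0,0.86],[0,0,0]]]' 
python3 -m inch '[[[0,0,0],[0,0,0]],[[0,0,0],[0,0,0]],[[0,0,0],[0,0,0]],[[0,0,0],[0,0,0]],[[0,0,0],[0,0,0]],[[0,0,0],[0,0,0]],[[0,0,0],[0,0,0]],[[0,0,0],[0,0,0]],[[0,0,0],[0,0,0]],[[0,0,0],[0,0,0]]]' 0.3 40
python3 -c "
from h import *
go([.462,-.178,.003])"
```

```text
clock: 5.1
position: [0.4626, -0.1774, 0.0721]
ee_rot: [0.995, 0.104, 0.001, 0.0]
ft_force: [0.0, 0.6, 0.1]
grip_width: 0.8
grasp_force: 0.0
clock: 6.1
position: [0.4625, -0.1773, 0.003]
ee_rot: [0.995, 0.104, 0.0, 0.0]
ft_force: [-0.9, 0.6, 0.5]
grip_width: 0.802
grasp_force: 0.0
clock: 7.1
position: [0.4624, -0.1774, 0.0033]
ee_rot: [0.995, 0.104, 0.0, 0.0]
ft_force: [-1.4, 0.8, 7.2]
grip_width: 0.519
grasp_force: 39.8
t 7.1 at [ 0.4624 -0.1774  0.0033] shift [-0.0069  0.0068  0.0034] turn [ 0.0008 -0.0007 -0.0001] F [-1.4325  0.8496  7.2347] w 0.518961146747249
```

```bash
python3 -m inch '[[[0,0,-0.05],[0,0,0]],[[0,0,-0.15],[0,0,0]],[[0,0,-0.3],[0,0,0]],[[0,0,-0.5],[0,0,0]],[[0,0,-0.7],[0,0,0]],[[0,0,-0.88],[0,0,0]],[[0,0,-0.97],[0,0,0]],[[0,0,-1],[0,0,0]],[[0,0,-1],[0,0,0]],[[0,0,-1],[0,0,0]]]' 
python3 -c "
from h import *
go([.4905,.0838,.083])
a=cv2.cvtColor(manip.camera('top'),4);b=cv2.cvtColor(manip.camera('scene'),4)
o=np.hstack([cv2.resize(a[190:270,290:380],None,fx=4.4,fy=4.4,interpolation=2),cv2.resize(b[190:270,200:290],None,fx=4.4,fy=4.4,interpolation=2)])
cv2.imwrite('pics/grip.png',np.clip(255*(o/255.)**.5,0,255).astype(np.uint8))
o=manip.get_obs()['position'];print(proj('scene',o+[0,0,.006]),proj('top',o+[0,0,.006]))"
```

```text
clock: 8.1
position: [0.4617, -0.1771, 0.0819]
ee_rot: [0.995, 0.104, -0.0, -0.0]
ft_force: [-0.0, -0.5, -0.3]
grip_width: 0.517
grasp_force: 40.8
t 8.1 at [ 0.4617 -0.1771  0.0819] shift [ 1.0276 -3.1157 -0.0128] turn [-0.0006  0.001   0.0001] F [-0.016  -0.5124 -0.2629] w 0.5165264841724854
[240.6782 227.9352] [340.6821 227.0536]
```

View pics/grip.png

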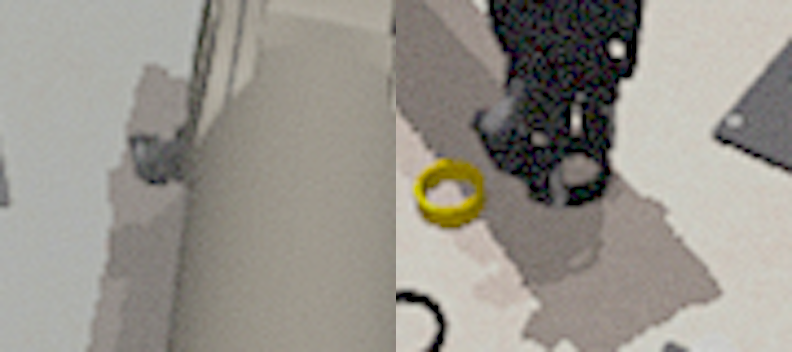

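The scene crop shows the ring gripped between the fingers at about (240,230), where the model puts it. I'm carrying it to the jig.

```bash
python3 -m inch '[[[0.03,-0.1,0],[0,0,0]],[[0.1,-0.3,0],[0,0,0]],[[0.17,-0.5,0],[0,0,0]],[[0.23,-0.7,0],[0,0,0]],[[0.3,-0.9,0],[0,0,0]],[[0.33,-1,0],[0,0,0]],[[0.33,-1,0],[0,0,0]],[[0.33,-1,0],[0,0,0]],[[0.33,-1,0],[0,0,0]],[[0.33,-1,0],[0,0,0]]]' >/dev/null
python3 -m inch '[[[0.03,-0.1,0],[0,0,0]],[[0.1,-0.3,0],[0,0,0]],[[0.17,-0.5,0],[0,0,0]],[[0.23,-0.7,0],[0,0,0]],[[0.3,-0.9,0],[0,0,0]],[[0.33,-1,0],[0,0,0]],[[0.33,-1,0],[0,0,0]],[[0.33,-1,0],[0,0,0]],[[0.33,-1,0],[0,0,0]],[[0.33,-1,0],[0,0,0]]]' >/dev/null
python3 -m inch '[[[0.03,-0.1,0],[0,0,0]],[[0.1,-0.3,0],[0,0,0]],[[0.17,-0.5,0],[0,0,0]],[[0.23,-0.7,0],[0,0,0]],[[0.3,-0.9,0],[0,0,0]],[[0.33,-1,0],[0,0,0]],[[0.33,-1,0],[0,0,0]],[[0.33,-1,0],[0,0,0]],[[0.33,-1,0],[0,0,0]],[[0.33,-1,0],[0,0,0]]]' 
python3 -c "
from h import *
go([.4905,.0838,.037])"
```

```text
clock: 11.2
position: [0.4899, 0.0732, 0.0825]
ee_rot: [0.995, 0.104, -0.0, 0.0]
ft_force: [-0.3, -0.6, 0.0]
grip_width: 0.519
grasp_force: 40.8
t 11.2 at [0.4899 0.0732 0.0825] shift [ 0.035  -0.1282  0.5684] turn [ 0.0005  0.0001 -0.0013] F [-0.2666 -0.6302  0.0347] w 0.5192969567020476
```

```bash
python3 -m inch '[[[0.02,-0.06,0],[0,0,0]],[[0.035,-0.128,0],[0,0,0]],[[0.035,-0.128,0.05],[0,0,0]],[[0.035,-0.128,0.1],[0,0,0]],[[0.035,-0.128,0.2],[0,0,0]],[[0.035,-0.128,0.28],[0,0,0]],[[0.035,-0.128,0.33],[0,0,0]],[[0.035,-0.128,0.33],[0,0,0]],[[0.035,-0.128,0.33],[0,0,0]],[[0.035,-0.128,0.33],[0,0,0]]]' 
python3 -m inch '[[[0,0,0.01],[0,0,0]],[[0,0,0.03],[0,0,0]],[[0,0,0.05],[0,0,0]],[[0,0,0.07],[0,0,0]],[[0,0,0.09],[0,0,0]],[[0,0,0.11],[0,0,0]],[[0,0,0.12],[0,0,0]],[[0,0,0.12],[0,0,0]],[[0,0,0.12],[0,0,0]],[[0,0,0.12],[0,0,0]]]'
```

```text
clock: 12.2
position: [0.4907, 0.0847, 0.0564]
ee_rot: [0.995, 0.104, 0.0, 0.0]
ft_force: [-0.6, -0.3, -0.9]
grip_width: 0.522
grasp_force: 40.8
clock: 13.2
position: [0.4905, 0.0848, 0.0465]
ee_rot: [0.995, 0.104, 0.0, -0.0]
ft_force: [1.8, 1.1, -1.3]
grip_width: 0.517
grasp_force: 40.8
```

```bash
python3 -c "
from h import *
go([.4905,.0838,.0373]);print(manip.get_obs()['torque'])
a=cv2.cvtColor(manip.camera('top'),4);b=cv2.cvtColor(manip.camera('scene'),4)
o=np.hstack([cv2.resize(a[180:260,200:290],None,fx=4.4,fy=4.4,interpolation=2),cv2.resize(b[150:230,265:355],None,fx=4.4,fy=4.4,interpolation=2)])
cv2.imwrite('pics/ins.png',np.clip(255*(o/255.)**.5,0,255).astype(np.uint8))"
```

```text
t 13.2 at [0.4905 0.0848 0.0465] shift [-0.0029  0.0118  0.1153] turn [-0.0001 -0.0002  0.0003] F [ 1.7745  1.0769 -1.2541] w 0.51735987540734
[ 0.3621 -0.0967 -0.0395]
```

The ring's lower edge is now about 5 mm past the spigot top with only a light side force, so it is on. I'm easing it down to the shoulder.

```bash
python3 -m inch '[[[0.007,0,0.01],[0,0,0]],[[0.007,0,0.02],[0,0,0]],[[0.007,0,0.035],[0,0,0]],[[0.007,0,0.05],[0,0,0]],[[0.007,0,0.065],[0,0,0]],[[0.007,0,0.08],[0,0,0]],[[0.007,0,0.09],[0,0,0]],[[0.007,0,0.1],[0,0,0]],[[0.007,0,0.1],[0,0,0]],[[0.007,0,0.1],[0,0,0]]]' 
python3 -m inch '[[[0,0,0.005],[0,0,0]],[[0,0,0.01],[0,0,0]],[[0,0,0.015],[0,0,0]],[[0,0,0.02],[0,0,0]],[[0,0,0.025],[0,0,0]],[[0,0,0.03],[0,0,0]],[[0,0,0.03],[0,0,0]],[[0,0,0.03],[0,0,0]],[[0,0,0.03],[0,0,0]],[[0,0,0.03],[0,0,0]]]'
```

```text
clock: 14.3
position: [0.4909, 0.0848, 0.0384]
ee_rot: [0.995, 0.104, -0.0, -0.0]
ft_force: [-0.1, 3.2, -0.8]
grip_width: 0.522
grasp_force: 40.9
clock: 15.3
position: [0.4911, 0.0848, 0.0373]
ee_rot: [0.995, 0.104, 0.0, 0.0]
ft_force: [-8.5, 1.0, 18.2]
grip_width: 0.515
grasp_force: 42.5
```

18 N of upward contact at TCP z = 37.3 mm, exactly the seated height. I'm releasing the ring and rising.

```bash
python3 -m inch '[[[0,0,-0.02],[0,0,0]],[[0,0,-0.02],[0,0,0]],[[0,0,-0.02],[0,0,0]],[[0,0,-0.02],[0,0,0]],[[0,0,-0.02],[0,0,0]],[[0,0,-0.02],[0,0,0]],[[0,0,-0.02],[0,0,0]],[[0,0,-0.02],[0,0,0]],[[0,0,-0.02],[0,0,0]],[[0,0,-0.02],[0,0,0]]]' 0.75
python3 -m inch '[[[0,0,-0.05],[0,0,0]],[[0,0,-0.15],[0,0,0]],[[0,0,-0.3],[0,0,0]],[[0,0,-0.5],[0,0,0]],[[0,0,-0.7],[0,0,0]],[[0,0,-0.9],[0,0,0]],[[0,0,-1],[0,0,0]],[[0,0,-1],[0,0,0]],[[0,0,-1],[0,0,0]],[[0,0,-1],[0,0,0]]]' 
python3 -m inch '[[[0,0,-0.15],[0,0,0]],[[0,0,-0.3],[0,0,0]],[[0,0,-0.5],[0,0,0]],[[0,0,-0.7],[0,0,0]],[[0,0,-0.9],[0,0,0]],[[0,0,-1],[0,0,0]],[[0,0,-1],[0,0,0]],[[0,0,-1],[0,0,0]],[[0,0,-1],[0,0,0]],[[0,0,-1],[0,0,0]]]' 0
python3 -c "
from h import *
b=cv2.cvtColor(manip.camera('scene'),4)
cv2.imwrite('pics/seat.png',np.clip(255*(cv2.resize(b[90:240,255:365],None,fx=4,fy=4,interpolation=2)/255.)**.5,0,255).astype(np.uint8))
print(proj('scene',jig(0,0,.052)))
go(jig(0,.17,.30))"
```

```text
clock: 16.3
position: [0.4911, 0.0848, 0.0377]
ee_rot: [0.995, 0.104, 0.0, 0.0]
ft_force: [0.1, -0.6, -0.3]
grip_width: 0.75
grasp_force: 0.0
clock: 17.3
position: [0.4905, 0.0846, 0.117]
ee_rot: [0.995, 0.104, -0.001, 0.0]
ft_force: [-0.7, 0.2, -0.2]
grip_width: 0.75
grasp_force: 0.0
clock: 18.3
position: [0.4906, 0.0847, 0.197]
ee_rot: [0.995, 0.104, -0.001, -0.0]
ft_force: [0.4, -0.6, -0.5]
grip_width: 0.0
grasp_force: 0.0
[312.4077 193.4214]
t 18.35 at [0.4907 0.0847 0.1971] shift [-0.0059 -2.1147 -1.2857] turn [-0.0002  0.0013  0.0003] F [-0.1729  0.2287 -1.1489] w -0.0014082442423299438
```

View pics/seat.png

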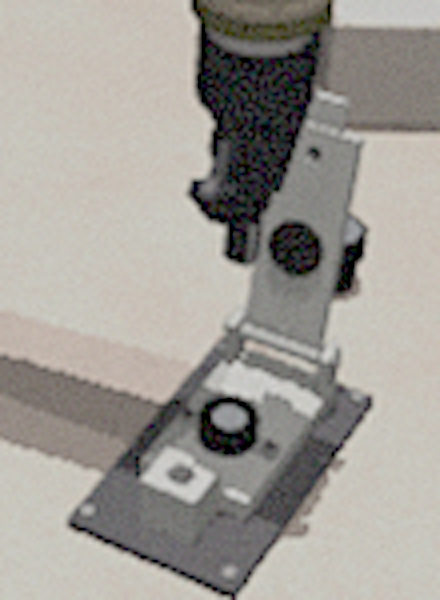

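The ring sits level around the spigot, at crop (228,425), i.e. scene ≈ (312,196), with the lens visible inside. The lid is still open. Next I take the closed fingers over the lid's end and down behind it.

```bash
python3 -m inch '[[[0,0,-0.15],[0,0,0]],[[0,0,-0.3],[0,0,0]],[[0,0,-0.5],[0,0,0]],[[0,-0.05,-0.7],[0,0,0]],[[0,-0.15,-0.9],[0,0,0]],[[0,-0.25,-1],[0,0,0]],[[0,-0.35,-1],[0,0,0]],[[0,-0.45,-1],[0,0,0]],[[0,-0.5,-1],[0,0,0]],[[0,-0.5,-1],[0,0,0]]]'  >/dev/null
python3 -m inch '[[[0,0,-0.15],[0,0,0]],[[0,0,-0.3],[0,0,0]],[[0,-0.1,-0.35],[0,0,0]],[[0,-0.3,-0.35],[0,0,0]],[[0,-0.5,-0.35],[0,0,0]],[[0,-0.7,-0.35],[0,0,0]],[[0,-0.9,-0.35],[0,0,0]],[[0,-1,-0.35],[0,0,0]],[[0,-1,-0.35],[0,0,0]],[[0,-1,-0.35],[0,0,0]]]' 
python3 -m inch '[[[0,-0.15,0],[0,0,0]],[[0,-0.35,0],[0,0,0]],[[0,-0.55,0],[0,0,0]],[[0,-0.65,0],[0,0,0]],[[0,-0.65,0.15],[0,0,0]],[[0,-0.65,0.35],[0,0,0]],[[0,-0.65,0.6],[0,0,0]],[[0,-0.65,0.85],[0,0,0]],[[0,-0.65,1],[0,0,0]],[[0,-0.65,1],[0,0,0]]]' 
python3 -c "
from h import *
go(jig(0,.104,.211))"
```

```text
clock: 20.35
position: [0.4664, 0.2017, 0.3058]
ee_rot: [0.995, 0.104, 0.0, 0.0]
ft_force: [-0.0, -0.0, -0.9]
grip_width: -0.001
grasp_force: 0.0
clock: 21.35
position: [0.4548, 0.2518, 0.2238]
ee_rot: [0.995, 0.104, -0.001, 0.001]
ft_force: [-0.7, 0.5, 1.4]
grip_width: -0.005
grasp_force: 0.0
t 21.35 at [0.4548 0.2518 0.2238] shift [0.0025 0.8468 0.1603] turn [ 0.0012  0.0037 -0.0009] F [-0.6878  0.4554  1.4274] w -0.0054222896051915204
```

```bash
python3 -m inch '[[[0,0.1,0.02],[0,0,0]],[[0,0.2,0.04],[0,0,0]],[[0,0.3,0.06],[0,0,0]],[[0,0.4,0.08],[0,0,0]],[[0,0.5,0.1],[0,0,0]],[[0,0.6,0.12],[0,0,0]],[[0,0.7,0.14],[0,0,0]],[[0,0.78,0.16],[0,0,0]],[[0,0.85,0.16],[0,0,0]],[[0,0.85,0.16],[0,0,0]]]' 
python3 -m inch '[[[0,0.1,0.01],[0,0,0]],[[0,0.2,0.02],[0,0,0]],[[0,0.3,0.03],[0,0,0]],[[0,0.4,0.04],[0,0,0]],[[0,0.5,0.06],[0,0,0]],[[0,0.6,0.09],[0,0,0]],[[0,0.7,0.13],[0,0,0]],[[0,0.8,0.17],[0,0,0]],[[0,0.9,0.2],[0,0,0]],[[0,0.95,0.22],[0,0,0]]]' 
python3 -c "
from h import *
go(jig(0,-.0285,.140))"
```

```text
clock: 22.35
position: [0.4723, 0.1882, 0.2217]
ee_rot: [0.995, 0.104, 0.006, -0.0]
ft_force: [-21.3, -4.7, 66.9]
grip_width: 0.001
grasp_force: 28.8
clock: 23.35
position: [0.4856, 0.1112, 0.1955]
ee_rot: [0.995, 0.104, 0.0, 0.0]
ft_force: [0.0, 1.6, 1.2]
grip_width: -0.002
grasp_force: 0.9
t 23.35 at [0.4856 0.1112 0.1955] shift [-0.0109  0.7036  0.6942] turn [ 0.0001 -0.0011 -0.0013] F [0.0462 1.6005 1.1661] w -0.0024997021553785775
```

```bash
python3 -c "
from h import *
a=cv2.cvtColor(manip.camera('top'),4);b=cv2.cvtColor(manip.camera('scene'),4)
o=np.hstack([cv2.resize(a[170:270,180:280],None,fx=4,fy=4,interpolation=2),cv2.resize(b[90:240,265:365],None,fx=4,fy=4,interpolation=2)[:400] if 0 else cv2.resize(b[105:205,265:365],None,fx=4,fy=4,interpolation=2)])
cv2.imwrite('pics/lid.png',np.clip(255*(o/255.)**.5,0,255).astype(np.uint8))"
```

```text
(no output)
```

View pics/lid.png

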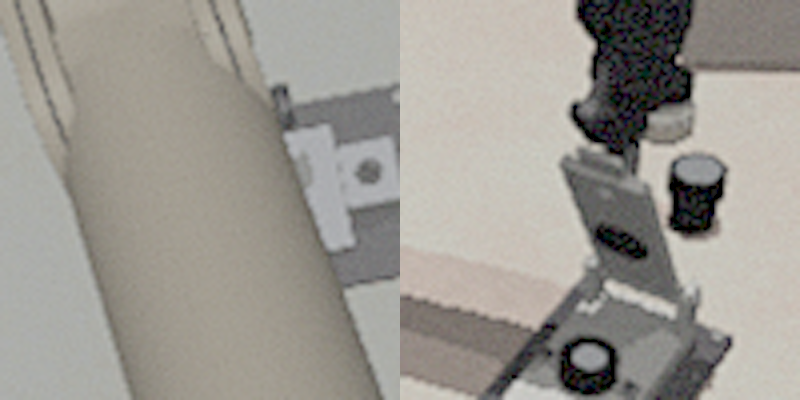

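The lid is now at about 60°, with the fingertip on its outer face and the ring still seated. I'm continuing along the arc.

```bash
python3 -m inch '[[[0,0.1,0.06],[0,0,0]],[[0,0.2,0.13],[0,0,0]],[[0,0.3,0.22],[0,0,0]],[[0,0.39,0.31],[0,0,0]],[[0,0.47,0.4],[0,0,0]],[[0,0.55,0.5],[0,0,0]],[[0,0.63,0.6],[0,0,0]],[[0,0.7,0.69],[0,0,0]],[[0,0.7,0.69],[0,0,0]],[[0,0.7,0.69],[0,0,0]]]' 
python3 -m inch '[[[0,0.04,0.1],[0,0,0]],[[0,0.08,0.2],[0,0,0]],[[0,0.12,0.3],[0,0,0]],[[0,0.15,0.4],[0,0,0]],[[0,0.18,0.5],[0,0,0]],[[0,0.2,0.6],[0,0,0]],[[0,0.2,0.7],[0,0,0]],[[0,0.2,0.78],[0,0,0]],[[0,0.2,0.78],[0,0,0]],[[0,0.2,0.78],[0,0,0]]]' 
python3 -c "
from h import *
go(jig(0,-.045,.066))"
```

```text
clock: 24.45
position: [0.4967, 0.0573, 0.1399]
ee_rot: [0.995, 0.104, -0.0, -0.0]
ft_force: [0.5, 0.3, 0.6]
grip_width: 0.002
grasp_force: 0.0
clock: 25.45
position: [0.5, 0.042, 0.0776]
ee_rot: [0.995, 0.104, -0.0, -0.0]
ft_force: [-0.0, 1.0, 1.0]
grip_width: 0.0
grasp_force: 0.0
t 25.45 at [0.5    0.042  0.0776] shift [-0.0078  0.0265  0.145 ] turn [-0.0002  0.0004  0.0007] F [-0.0403  0.9668  0.9922] w 0.0003565587043668977
```

```bash
python3 -m inch '[[[0,0.02,0.02],[0,0,0]],[[0,0.02,0.04],[0,0,0]],[[0,0.02,0.06],[0,0,0]],[[0,0.02,0.08],[0,0,0]],[[0,0.02,0.1],[0,0,0]],[[0,0.02,0.11],[0,0,0]],[[0,0.02,0.12],[0,0,0]],[[0,0.02,0.13],[0,0,0]],[[0,0.02,0.14],[0,0,0]],[[0,0.02,0.15],[0,0,0]]]' 
python3 -c "
from h import *
go(jig(0,-.045,.066))"
```

```text
clock: 26.45
position: [0.5005, 0.0401, 0.066]
ee_rot: [0.995, 0.104, -0.0, 0.0]
ft_force: [-4.6, -1.5, 14.7]
grip_width: 0.0
grasp_force: 7.1
t 26.45 at [0.5005 0.0401 0.066 ] shift [-0.0093  0.0024  0.0001] turn [0.0003 0.0001 0.0001] F [-4.6466 -1.5471 14.6547] w 5.7129029025348085e-05
```

The lid is shut: contact at z = 66 mm with 15 N. On to the pin.

```bash
python3 -m inch '[[[0,0,-0.1],[0,0,0]],[[0,0,-0.25],[0,0,0]],[[0,0,-0.45],[0,0,0]],[[0,0.1,-0.65],[0,0,0]],[[0,0.25,-0.8],[0,0,0]],[[0,0.45,-0.9],[0,0,0]],[[0,0.65,-0.9],[0,0,0]],[[0,0.8,-0.9],[0,0,0]],[[0,0.9,-0.9],[0,0,0]],[[0,0.9,-0.9],[0,0,0]]]' >/dev/null
python3 -m inch '[[[0.02,0.15,0],[0,0,0]],[[0.05,0.35,0],[0,0,0]],[[0.08,0.6,0],[0,0,0]],[[0.12,0.85,0],[0,0,0]],[[0.15,1,0],[0,0,0]],[[0.15,1,0],[0,0,0]],[[0.15,1,0],[0,0,0]],[[0.15,1,0],[0,0,0]],[[0.15,1,0],[0,0,0]],[[0.15,1,0],[0,0,0]]]' 0.6 >/dev/null
python3 -m inch '[[[0.02,0.15,0],[0,0,0]],[[0.05,0.35,0],[0,0,0]],[[0.08,0.6,0],[0,0,0]],[[0.12,0.85,0],[0,0,0]],[[0.15,1,0],[0,0,0]],[[0.15,1,0],[0,0,0]],[[0.15,1,0],[0,0,0]],[[0.15,1,0],[0,0,0]],[[0.15,1,0],[0,0,0]],[[0.15,1,0],[0,0,0]]]' 
python3 -c "
from h import *
go([.6037,-.2886,.0605])"
```

```text
clock: 29.45
position: [0.572, -0.1812, 0.1379]
ee_rot: [0.995, 0.105, 0.0, 0.0]
ft_force: [-0.7, -1.0, -0.4]
grip_width: 0.602
grasp_force: 0.0
t 29.45 at [ 0.572  -0.1812  0.1379] shift [0.1075 1.3947 0.9676] turn [ 0.0002 -0.0003  0.0013] F [-0.7489 -0.9872 -0.4234] w 0.601921053923107
```

```bash
python3 -m inch '[[[0.02,0.15,0],[0,0,0]],[[0.05,0.35,0],[0,0,0]],[[0.08,0.6,0],[0,0,0]],[[0.1,0.85,0],[0,0,0]],[[0.108,1,0],[0,0,0]],[[0.108,1,0],[0,0,0]],[[0.108,1,0],[0,0,0]],[[0.108,1,0],[0,0,0]],[[0.108,1,0],[0,0,0]],[[0.108,1,0],[0,0,0]]]' >/dev/null
python3 -m inch '[[[0,0.1,0],[0,0,0]],[[0,0.25,0],[0,0,0]],[[0,0.395,0],[0,0,0]],[[0,0.395,0.1],[0,0,0]],[[0,0.395,0.25],[0,0,0]],[[0,0.395,0.45],[0,0,0]],[[0,0.395,0.65],[0,0,0]],[[0,0.395,0.8],[0,0,0]],[[0,0.395,0.92],[0,0,0]],[[0,0.395,0.968],[0,0,0]]]' 
python3 -m inch '[[[0,0,0],[0,0,0]],[[0,0,0],[0,0,0]],[[0,0,0],[0,0,0]],[[0,0,0],[0,0,0]],[[0,0,0],[0,0,0]],[[0,0,0],[0,0,0]],[[0,0,0],[0,0,0]],[[0,0,0],[0,0,0]],[[0,0,0],[0,0,0]],[[0,0,0],[0,0,0]]]' 0 70
python3 -c "
from h import *
go([.6037,-.2886,.0605]);print(manip.get_obs()['torque'])"
```

```text
clock: 31.45
position: [0.6031, -0.2889, 0.0588]
ee_rot: [0.995, 0.104, -0.001, -0.0]
ft_force: [-0.6, 0.1, 0.1]
grip_width: 0.598
grasp_force: 0.0
clock: 32.45
position: [0.6041, -0.2891, 0.0611]
ee_rot: [0.995, 0.104, 0.001, 0.0]
ft_force: [-2.0, 1.8, 5.5]
grip_width: 0.253
grasp_force: 69.3
t 32.45 at [ 0.6041 -0.2891  0.0611] shift [-0.0031 -0.0071  0.0075] turn [ 0.0006 -0.0012  0.0004] F [-1.9538  1.7597  5.5444] w 0.25349717292899343
[0.4992 0.4309 0.012 ]
```

```bash
python3 -m inch '[[[0,0,-0.05],[0,0,0]],[[0,0,-0.15],[0,0,0]],[[0,0,-0.3],[0,0,0]],[[0,0,-0.45],[0,0,0]],[[0,0,-0.6],[0,0,0]],[[0,0,-0.75],[0,0,0]],[[0,0,-0.9],[0,0,0]],[[0,0,-1],[0,0,0]],[[0,0,-1],[0,0,0]],[[0,0,-1],[0,0,0]]]' 
python3 -c "
from h import *
go([.506,.011,.137]);print(manip.get_obs()['torque'])
b=cv2.cvtColor(manip.camera('scene'),4)
cv2.imwrite('pics/pin.png',np.clip(255*(cv2.resize(b[170:320,190:320],None,fx=4,fy=4,interpolation=2)/255.)**.5,0,255).astype(np.uint8))
o=manip.get_obs()['position']
for dz in (0,-.0055,-.0535):print(proj('scene',o+[0,0,dz]))"
```

```text
clock: 33.45
position: [0.6035, -0.2893, 0.1401]
ee_rot: [0.995, 0.104, -0.0, 0.0]
ft_force: [-0.1, -0.1, -0.7]
grip_width: 0.256
grasp_force: 68.6
t 33.45 at [ 0.6035 -0.2893  0.1401] shift [-0.4143 -3.9242  0.0384] turn [0.     0.0003 0.0002] F [-0.1001 -0.0984 -0.7455] w 0.2556823067122692
[-0.0387 -0.0052  0.0204]
[245.5004 272.4662]
[245.6517 273.9334]
[246.9172 286.2063]
```

View pics/pin.png

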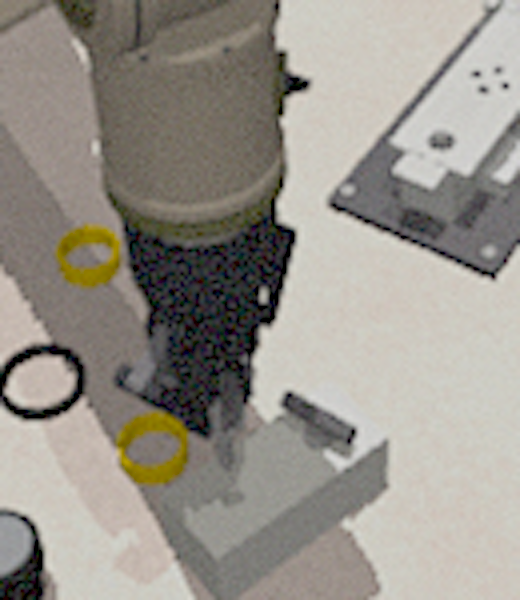

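The pin hangs upright in the grip. Its tip is at scene ≈ (246.9,286.6), against (246.9,286.2) predicted. The lid is shut flat with its hole at ≈ (299.9,204.6). Moving over.

```bash
python3 -m inch '[[[-0.01,-0.1,0],[0,0,0]],[[-0.03,-0.3,0],[0,0,0]],[[-0.05,-0.5,0],[0,0,0]],[[-0.07,-0.7,0],[0,0,0]],[[-0.09,-0.9,0],[0,0,0]],[[-0.1,-1,0],[0,0,0]],[[-0.1,-1,0],[0,0,0]],[[-0.1,-1,0],[0,0,0]],[[-0.1,-1,0],[0,0,0]],[[-0.1,-1,0],[0,0,0]]]' >/dev/null
python3 -m inch '[[[-0.01,-0.1,0],[0,0,0]],[[-0.03,-0.3,0],[0,0,0]],[[-0.05,-0.5,0],[0,0,0]],[[-0.07,-0.7,0],[0,0,0]],[[-0.09,-0.9,0],[0,0,0]],[[-0.1,-1,0],[0,0,0]],[[-0.1,-1,0],[0,0,0]],[[-0.1,-1,0],[0,0,0]],[[-0.1,-1,0],[0,0,0]],[[-0.1,-1,0],[0,0,0]]]' >/dev/null
python3 -m inch '[[[-0.01,-0.1,0],[0,0,0]],[[-0.03,-0.3,0],[0,0,0]],[[-0.05,-0.5,0],[0,0,0]],[[-0.07,-0.7,0],[0,0,0]],[[-0.09,-0.9,0],[0,0,0]],[[-0.1,-1,0],[0,0,0]],[[-0.1,-1,0],[0,0,0]],[[-0.1,-1,0],[0,0,0]],[[-0.1,-1,0],[0,0,0]],[[-0.1,-1,0],[0,0,0]]]' 
python3 -c "
from h import *
print('hole',at('scene',(299.9,204.6),.066))
go([.506,.011,.137])"
```

```text
clock: 36.5
position: [0.5305, -0.0602, 0.1402]
ee_rot: [0.995, 0.104, -0.0, 0.0]
ft_force: [-1.0, -0.1, -0.9]
grip_width: 0.253
grasp_force: 68.6
hole [0.5035 0.0115 0.066 ]
t 36.5 at [ 0.5305 -0.0602  0.1402] shift [-0.116  -0.9334  0.0395] turn [ 0.0001  0.0001 -0.0013] F [-0.957  -0.1491 -0.8754] w 0.2533300150880504
```

```bash
python3 -m inch '[[[-0.01,-0.1,0],[0,0,0]],[[-0.03,-0.3,0],[0,0,0]],[[-0.07,-0.5,0],[0,0,0]],[[-0.09,-0.7,0],[0,0,0]],[[-0.11,-0.85,0],[0,0,0]],[[-0.119,-0.936,0],[0,0,0]],[[-0.119,-0.936,0.05],[0,0,0]],[[-0.119,-0.936,0.1],[0,0,0]],[[-0.119,-0.936,0.15],[0,0,0]],[[-0.119,-0.936,0.15],[0,0,0]]]' 
python3 -m inch '[[[0,0,0.02],[0,0,0]],[[0,0,0.04],[0,0,0]],[[0,0,0.07],[0,0,0]],[[0,0,0.1],[0,0,0]],[[0,0,0.13],[0,0,0]],[[0,0,0.16],[0,0,0]],[[0,0,0.18],[0,0,0]],[[0,0,0.2],[0,0,0]],[[0,0,0.2],[0,0,0]],[[0,0,0.2],[0,0,0]]]' 
python3 -c "
from h import *
go([.5057,.0113,.072]);print(manip.get_obs()['torque'])"
```

```text
clock: 37.5
position: [0.5052, 0.0112, 0.1274]
ee_rot: [0.995, 0.104, -0.001, -0.0]
ft_force: [-0.4, 0.7, -1.2]
grip_width: 0.252
grasp_force: 68.6
clock: 38.5
position: [0.5056, 0.0119, 0.1123]
ee_rot: [0.995, 0.104, 0.0, 0.0]
ft_force: [0.6, -0.1, -0.6]
grip_width: 0.257
grasp_force: 68.6
t 38.5 at [0.5056 0.0119 0.1123] shift [-0.0001  0.007   0.5037] turn [ 0.0001 -0.0001  0.0002] F [ 0.6251 -0.0607 -0.5586] w 0.25674302925406517
[ 0.0299  0.0111 -0.0125]
```

The tip is about 8 mm into the lid hole with no contact force. Continuing into the lug.

```bash
python3 -m inch '[[[0,0,0.02],[0,0,0]],[[0,0,0.04],[0,0,0]],[[0,0,0.06],[0,0,0]],[[0,0,0.08],[0,0,0]],[[0,0,0.1],[0,0,0]],[[0,0,0.13],[0,0,0]],[[0,0,0.16],[0,0,0]],[[0,0,0.19],[0,0,0]],[[0,0,0.2],[0,0,0]],[[0,0,0.2],[0,0,0]]]' 
python3 -c "
from h import *
go([.5057,.0113,.072]);print(manip.get_obs()['torque'])"
```

```text
clock: 39.5
position: [0.5055, 0.0119, 0.0961]
ee_rot: [0.995, 0.104, -0.0, -0.0]
ft_force: [0.6, 0.3, -0.4]
grip_width: 0.259
grasp_force: 68.6
t 39.5 at [0.5055 0.0119 0.0961] shift [0.0012 0.0078 0.3012] turn [-0.      0.0003  0.0003] F [ 0.5596  0.3459 -0.4221] w 0.2587804205182015
[-0.0434 -0.02    0.0326]
```

```bash
python3 -m inch '[[[0,0,0.04],[0,0,0]],[[0,0,0.08],[0,0,0]],[[0,0,0.12],[0,0,0]],[[0,0,0.15],[0,0,0]],[[0,0,0.18],[0,0,0]],[[0,0,0.2],[0,0,0]],[[0,0,0.22],[0,0,0]],[[0,0,0.24],[0,0,0]],[[0,0,0.26],[0,0,0]],[[0,0,0.27],[0,0,0]]]' 
python3 -c "
from h import *
go([.5057,.0113,.072]);print(manip.get_obs()['torque'])"
```

```text
clock: 40.5
position: [0.5055, 0.0118, 0.0745]
ee_rot: [0.995, 0.104, -0.0, 0.0]
ft_force: [0.6, -0.2, -1.5]
grip_width: 0.253
grasp_force: 68.6
t 40.5 at [0.5055 0.0118 0.0745] shift [0.0009 0.0072 0.0312] turn [0.0001 0.0001 0.0002] F [ 0.5529 -0.2343 -1.464 ] w 0.2532402471818453
[0.0408 0.0225 0.0099]
```

```bash
python3 -m inch '[[[0,0,0.005],[0,0,0]],[[0,0,0.01],[0,0,0]],[[0,0,0.015],[0,0,0]],[[0,0,0.02],[0,0,0]],[[0,0,0.025],[0,0,0]],[[0,0,0.03],[0,0,0]],[[0,0,0.03],[0,0,0]],[[0,0,0.03],[0,0,0]],[[0,0,0.03],[0,0,0]],[[0,0,0.03],[0,0,0]]]'
```

```text
clock: 41.5
position: [0.5056, 0.0119, 0.0723]
ee_rot: [0.995, 0.104, 0.0, 0.0]
ft_force: [1.0, -0.6, -0.3]
grip_width: 0.256
grasp_force: 68.6
```

```bash
python3 -m inch '[[[0,0,0.003],[0,0,0]],[[0,0,0.006],[0,0,0]],[[0,0,0.009],[0,0,0]],[[0,0,0.012],[0,0,0]],[[0,0,0.015],[0,0,0]],[[0,0,0.015],[0,0,0]],[[0,0,0.015],[0,0,0]],[[0,0,0.015],[0,0,0]],[[0,0,0.015],[0,0,0]],[[0,0,0.015],[0,0,0]]]'
```

```text
clock: 42.5
position: [0.5057, 0.0119, 0.0718]
ee_rot: [0.995, 0.104, 0.0, 0.0]
ft_force: [-4.7, -0.2, 10.1]
grip_width: 0.254
grasp_force: 69.9
```

```bash
python3 -m inch '[[[0,0,0.002],[0,0,0]],[[0,0,0.004],[0,0,0]],[[0,0,0.005],[0,0,0]],[[0,0,0.005],[0,0,0]],[[0,0,0.005],[0,0,0]],[[0,0,0.005],[0,0,0]],[[0,0,0.005],[0,0,0]],[[0,0,0.005],[0,0,0]],[[0,0,0.005],[0,0,0]],[[0,0,0.005],[0,0,0]]]'
```

```text
clock: 43.5
position: [0.5057, 0.0119, 0.0718]
ee_rot: [0.995, 0.104, 0.0, 0.0]
ft_force: [-6.5, -0.4, 14.2]
grip_width: 0.248
grasp_force: 70.3
```

```bash
python3 -m inch '[[[0,0,0.001],[0,0,0]],[[0,0,0.001],[0,0,0]],[[0,0,0.001],[0,0,0]],[[0,0,0.001],[0,0,0]],[[0,0,0.001],[0,0,0]],[[0,0,0.001],[0,0,0]],[[0,0,0.001],[0,0,0]],[[0,0,0.001],[0,0,0]],[[0,0,0.001],[0,0,0]],[[0,0,0.001],[0,0,0]]]' 
python3 -c "
from h import *
b=cv2.cvtColor(manip.camera('scene'),4)
cv2.imwrite('pics/end.png',np.clip(255*(cv2.resize(b[130:270,190:360],None,fx=4,fy=4,interpolation=2)/255.)**.5,0,255).astype(np.uint8))"
```

```text
clock: 44.5
position: [0.5057, 0.0119, 0.0718]
ee_rot: [0.995, 0.104, 0.0, 0.0]
ft_force: [-7.2, -0.6, 14.9]
grip_width: 0.257
grasp_force: 70.4
```

View pics/end.png

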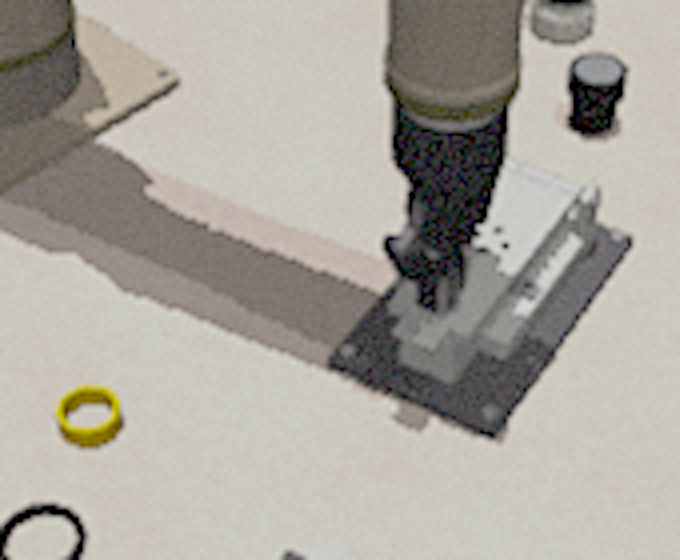

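The lid is shut, and the pin is home in its hole at crop (440,300). The press holds steady at 14.9 N. Handing in.

```bash
python3 -c "
from workcell import manip
print(manip.hand_in())"
```

```text
the job is handed in; nothing more can be done
None
```

I handed the job in at about 44.5 s: ring seated on the shoulder, lid shut, pin home and held by its knob at 14.9 N; but at the start of the lid push the wrist force read 67 N (29 N on the finger pads), and if the gripper's body was what touched the lid, that breaks the 40 N limit.

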